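# Find the lock with the key and open the die drawer

## Robot

A 7-joint arm with a two-finger parallel gripper is mounted at the origin on a cart in front of the work surface, level with it; the furniture and walls round the work are solid. World frame = base frame: x ahead of the robot, y to its left, z up, the work surface at z = 0. Lengths are in m, angles in rad, forces in N, time in s.
With the tool pointing down it reaches from about 0.4 to 0.85 m from the base axis. Payload 10.4 kg.
Tool frame: the origin (TCP) lies at the very end of the fingers, on their centre line; the grasp point (between the pads) lies 19 mm behind it (r.pinch_z is the distance from the TCP to the grasp point, in m); z points along the fingers, y is the line along which they close (so a half turn about z gives the same grasp; the last joint's range is limited). The gripper opens to 87 mm and grips with 3 to 60 N. Pads are 19 mm wide; open, the fingers measure 117 mm over their backs; the gripper's body (75 mm by 190 mm) begins 51 mm behind the grasp point.
Start: joints at [-1.25, 0.332, -0.065, 1.46, 0.022, 1.35, -0.088], TCP at [0.211, 0.588, 0.223] pointing down, gripper open.
Joint ranges: [-2.6, 2.6], [-0.5, 2.12], [-1.47, 1.34], [0.16, 2.42], [-1.27, 4.41], [0.06, 2.06], [-2.6, 2.6]. Speed limits (rad/s): [2.22, 2.22, 2.79, 2.79, 3.14, 3.14, 3.14].

## Interface

Orientations are given as a unit quaternion [x, y, z, w].
In Python, from bench import sensors, vision, r gives the robot as it stands.
- The arm moves only by the shell command python3 -m crank 'ROWS' [OPENING] [FORCE]. ROWS is JSON, a list of rows, each a list of 2 entries, a list of its own where there are three numbers: the shift along the tool's x, y, z normalised to -1 to 1, where 1 is 3 cm, then the turn about the tool's z normalised to -1 to 1, where 1 is 8 degrees. A call has 1 to 12 rows; each row shifts and turns the commanded pose from where the row before left it, along the tool's axes as they then stand; what a row does not reach is not made up. A row lasts 1/8 s, in which the tool goes at most 62.5 mm and 10.7 degrees, less where a joint would pass 70% of its speed; a pose out of reach is approached as far as the arm can. A call with a number of a shift or a turn outside -1 to 1 is refused whole. A call with a gripper value outside its range is refused whole. OPENING is the opening, from 0 (shut) to 1 (fully open), set as the call begins (- or left out, the last holds). The fingers move at their own pace and stop on an object; FORCE is the grip in N (left out, the last holds). Time passes only in rows, so rows that do not move let the fingers close. It gives the time, the measured TCP pose, the force, the opening and the grip force at its end, in the units of the state.
- sensors.read_state(): the state, without advancing time (a new reading comes with each control period).
- vision.camera(name): name is "scene" or "top" or "wrist"; returns the picture (400x640x3 uint8, red, green, blue); there is no depth.
- vision.camera_model(name): a dict with "vertical_fov" (degrees; the focal length in pixels is half the picture's height over the tangent of half this angle, whatever the lens; pixels are square), "cx", "cy" (the principal point, pixels), "dist" ([k1, k2, p1, p2, k3] as OpenCV has them; the pictures are not rectified), "camera_from_world" (4x4, takes a point from world to camera coordinates); the wrist camera has in their place "hand_eye" (4x4, takes a point from camera to tool coordinates, whose origin is the TCP and whose axes are the flange's). Camera axes: x right, y down, z forward; pixel columns grow to the right and rows downward; lengths in m; the calibration is good to about 2 mm. A picture is of the moment at which its call begins: read the wrist's pose just before it. camera_model takes no time and is no camera call.
- r.close_job(): hands the job in; it is judged then, once.
The state is a dict: "time": time; "joint_positions": joint angles; "joint_vel": joint speeds; "joint_torque": joint torques, N m; "ee_pos": TCP position; "eef_rot": TCP orientation; "ft_force": force on the tool from outside, world axes, zero at the start; "torque": the same for the moment, N m; "width": finger opening in m; "grip_force": force on a finger pad.
Only numpy, scipy, OpenCV 4.12 (cv2) and the standard library are available. Lean on these libraries where they do the work, as an engineer would, in place of code of your own. Each camera call takes 0.05 s, during which the arm holds its last target. There are 200 camera calls.

## Task

Get at the riveting dies in the locked steel drawer box: the key stands loose in the lock on its top without having caught. Hold the key and turn it gently back and forth with light downward pressure until it drops into the lock, turn it a quarter turn clockwise (seen from above) to draw the cam, then pull the drawer fully open by its handle. Do not force the key, leave it standing in the lock, and leave the pliers and the other things round the box where they are.

Things in the scene. Friction and masses are not known exactly. Their poses are not given: they have to be found in the camera images.
- box: Low grey sheet-steel box with one drawer, fixed to the bench; 220 mm wide (its y), 220 mm deep (its x), top plate 110 mm above the bench. Origin on the bench straight below the lock's axis; x to the back of the box, y left, z up. Front at x = -80 mm, back at x = +140 mm. The cam under the lock holds the drawer until the key has turned it clockwise.
- lock_mouth (a point): Centre of the rim of the lock, an upright steel tube (outside 32 mm) that stands 12 mm out of the box top, with a 50 mm flange. At the foot of its 20 mm bore, hidden under the key, is a cross-slotted insert; how far round it stands is unknown. Only the caught key turns it, stiffly (0.15 N m). A quarter turn of the key clockwise from where it caught (1.5 to 1.8 rad) frees the drawer; the stop is beyond that.
- key_grip (a point): Centre of the wing grip of the steel key standing upright in the lock: a bar 66 mm long (x), 14 mm thick (y), 26 mm high (z); grip it from above across its thickness. This point is 161 mm above the bench while the key only stands on the insert, 149 mm once it has caught and dropped. The key is loose (0.14 kg): it may be let go and gripped again, but lifted 49 mm it is out.
- key: The same key; origin at the tip of its bit, 76 mm below the grip's centre. Cross-shaped bit 12 mm long, 18 mm shank with 1.2 mm play in the bore, 13 mm neck from 13 to 22 mm below the grip's centre. It catches at four positions a quarter turn apart, within about 0.1 rad either side of each; at the start the nearest is 0.4 to 0.8 rad away, on either side.
- handle (a point): Middle of the bar of the drawer's bow handle: round 10 mm bar, 100 mm long, level, along y of the box, 80 mm above the bench and 43 mm in front of the drawer front (38 mm free behind it, open above and below). x points to the back of the box. Hook it from above and behind, or pinch it.
- drawer (a joint): How far the drawer is out, m: 0 shut, 0.100 fully open (stop). It slides along -x of the box, toward the robot, with 2.5 N of friction and stays where it is left; locked, it has about 3 mm of play.
- pliers: Combination pliers, 180 x 64 x 14 mm, lying on the box top behind the lock (about 104 mm from its axis), length along y of the box. Origin under its middle. Leave it there.
- mug: Mug, 90 mm high, 86 mm across, handle to -y, on the bench. Origin at its bottom. Leave it there.
- screwdriver: Screwdriver, 196 x 24 x 25 mm, lying on the bench in front. Origin under its middle, length along x. Leave it there.
- scale_1: Single wooden knife-handle scale, 112 x 24 x 8 mm, lying on the bench in front. Origin under its middle, length along x. Leave it there.
Mind the look-alikes: they are no part of the job. What is meant by the key is not brown, and is the larger of those in its own colour.

How it is judged:
By the outcome, as a careful person would: the job done as asked, in the order asked, and still so for the second after the job is handed in, with the robot touching nothing.
It also fails if it takes over 58 s, if anything falls off the work surface, if the arm or the gripper's body presses on something with over 40 N, if the wrist force passes 120 N, or if a joint passes its speed limit or range.

## Working session

There is one attempt and no reset: what is moved stays moved. The work goes in short steps, Python scripts to look and compute and a shell command to move; the robot and the scene stay as the last step left them, time stands still between calls to the robot, and variables do not carry over. Pictures are saved under pics/ and viewed, at most 10 in all, crops included, and the job is handed in when it is done.

```bash
mkdir -p pics; ls; python3 - <<'E'
from bench import sensors, vision, r
import cv2, numpy as np
for n in("scene","top"):
    cv2.imwrite(f"pics/{n}0.png",vision.camera(n)[:,:,::-1])
    print(n,vision.camera_model(n))
print(vision.camera_model("wrist"))
s=sensors.read_state();print(s)
E
```

```text
pics
scene {'vertical_fov': 56.900822434599526, 'cx': 319.5123064461799, 'cy': 202.16974032608178, 'dist': array([-0.04023088,  0.        ,  0.        ,  0.        ,  0.        ]), 'camera_from_world': array([[ 0.8304594 , -0.55682025,  0.01698182, -0.48498232],
       [-0.26896483, -0.42746519, -0.8630941 ,  0.24847388],
       [ 0.48784741,  0.7121971 , -0.50475755,  0.71043464],
       [ 0.        ,  0.        ,  0.        ,  1.        ]])}
top {'vertical_fov': 47.53045612158729, 'cx': 320.4726820752865, 'cy': 195.14743193835787, 'dist': array([-0.06978933,  0.        ,  0.        ,  0.        ,  0.        ]), 'camera_from_world': array([[ 0.00682404, -0.9999023 , -0.01219968, -0.02219054],
       [-0.98483443, -0.00460514, -0.17343568,  0.58883591],
       [ 0.17336256,  0.0131982 , -0.98476963,  1.21617955],
       [ 0.        ,  0.        ,  0.        ,  1.        ]])}
{'vertical_fov': 69.41217381850677, 'cx': 320.25274105310655, 'cy': 202.0729038513137, 'dist': array([-0.01146181,  0.        ,  0.        ,  0.        ,  0.        ]), 'hand_eye': array([[ 7.50963390e-04, -9.566
[... 328 characters left out ...]
int_positions': array([-1.24962624,  0.33282621, -0.06469889,  1.46085801,  0.02160932,
        1.34991573, -0.08850422]), 'joint_vel': array([-0.00025822, -0.00190015, -0.00070581, -0.00220281, -0.0009969 ,
       -0.00178863,  0.00113119]), 'joint_torque': array([ 2.42873328e-03, -6.24545360e+01,  2.51540949e-02, -3.90713346e+01,
       -6.15086197e-02,  3.65607440e-02,  9.12409791e-05]), 'ee_pos': array([0.21053768, 0.58809592, 0.22182223]), 'eef_rot': array([ 1.71031997e-01,  9.85265257e-01, -6.51105166e-04, -7.79624334e-05]), 'ft_force': array([-0.19755619,  0.15017196, -0.08159883]), 'torque': array([0.03120081, 0.02001232, 0.03706926]), 'grip_force': 0.0, 'width': 0.08724268120656234}
```

View pics/scene0.png

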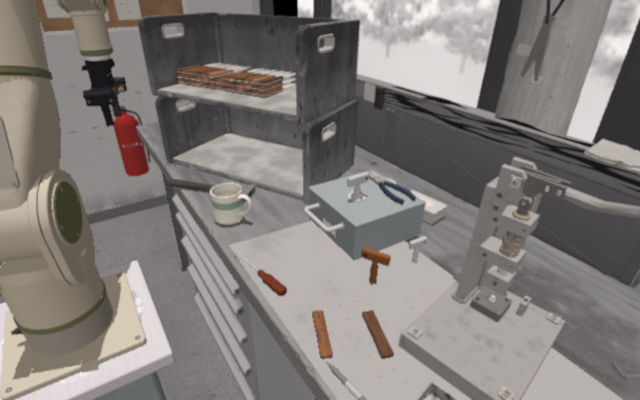

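View pics/top0.png

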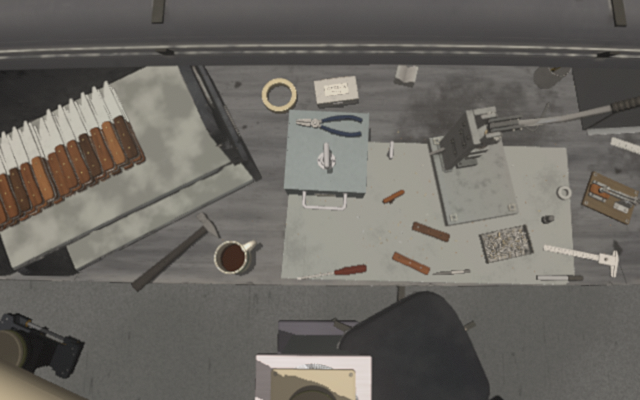

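Key candidates:
- Grey T on the box's lock: scene (357,185), top (326,157).
- Brown T: scene (375,262), top (394,197).
- Small grey T: scene (417,246), top (392,150).

The one in the lock fits, because it is grey and the larger of the two grey ones. I'll confirm it in a crop.

```bash
python3 - <<'E'
import cv2, numpy as np
t=cv2.imread("pics/top0.png");s=cv2.imread("pics/scene0.png")
a=cv2.resize(t[100:220,275:415],None,fx=4,fy=4,interpolation=cv2.INTER_CUBIC)   # 560x480
cv2.imwrite("pics/ctop.png",a)
a=cv2.resize(s[160:270,295:445],None,fx=5,fy=5,interpolation=cv2.INTER_CUBIC)
cv2.imwrite("pics/cscene.png",a)
E
```

```text
(no output)
```

View pics/ctop.png

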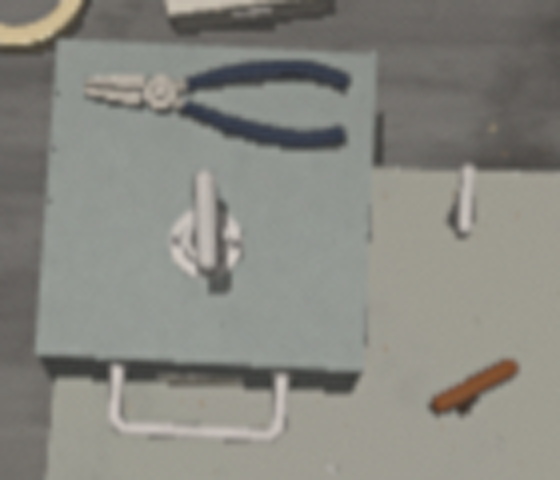

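View pics/cscene.png

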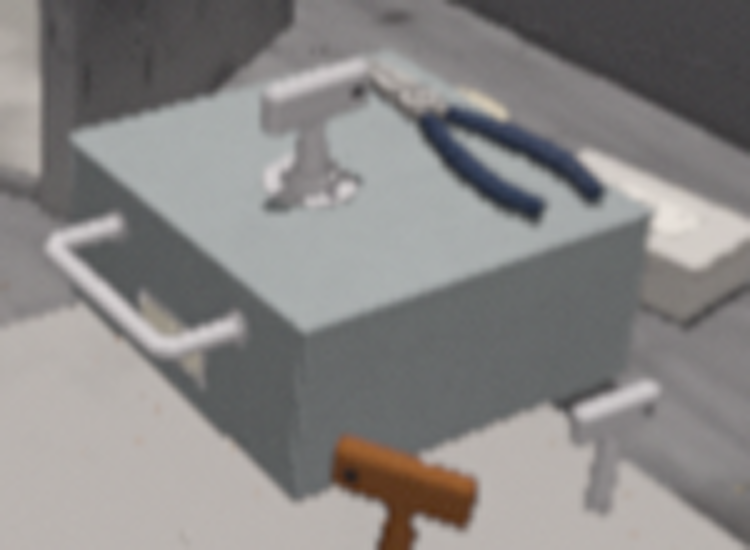

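```bash
cat > h.py <<'E'
from bench import sensors, vision, r
import cv2, numpy as np
from scipy.spatial.transform import Rotation as R
def ray(name,uv,z,T=None):
    m=vision.camera_model(name); f=200/np.tan(np.radians(m["vertical_fov"]/2))
    K=np.array([[f,0,m["cx"]],[0,f,m["cy"]],[0,0,1]])
    p=cv2.undistortPoints(np.array([[uv]],float),K,m["dist"])[0,0]
    C=np.linalg.inv(m["camera_from_world"]) if T is None else T@m["hand_eye"]
    d=C[:3,:3]@[p[0],p[1],1]; o=C[:3,3]
    return o+d*(z-o[2])/d[2]
def toolT(s):
    T=np.eye(4);T[:3,:3]=R.from_quat(s["eef_rot"]).as_matrix();T[:3,3]=s["ee_pos"];return T
def plan(p,yaw,s=None):
    """rows units needed: tool pointing down with tool x at world yaw; shifts in current tool axes"""
    s=s or sensors.read_state();T=toolT(s)
    d=T[:3,:3].T@(np.array(p)-T[:3,3]); x=T[:3,0]
    y0=np.arctan2(x[1],x[0]); dy=(yaw-y0+np.pi)%(2*np.pi)-np.pi
    print("tool yaw",y0,"shift units",(d/.03).round(2),"turn units (tool z, +)",round(-np.degrees(dy)/8,2), "z axis",T[:3,2].round(3))
E
python3 - <<'E'
from h import *
c=lambda x,y:(275+(x+.5)/4-.5,100+(y+.5)/4-.5)
g=lambda x,y:(295+(x+.5)/5-.5,160+(y+.5)/5-.5)
P=[ray("top",c(*q),.11) for q in((57,40),(377,50),(362,373),(38,356))]
for p in P:print(p.round(4))
ce=np.mean(P,0);f=(P[0]+P[1]-P[2]-P[3])/2;l=(P[0]+P[3]-P[1]-P[2])/2
yw=np.arctan2(f[1],f[0]);print("centre",ce,"depth",np.linalg.norm(f),"width",np.linalg.norm(l),"yaw",yw,np.arctan2(l[1],l[0])-np.pi/2)
print("lock from box",ce-.03*np.array([np.cos(yw),np.sin(yw),0]))
a,b=ray("top",c(206,268),.174),ray("top",c(204,172),.174);print("grip",a,b,(a+b)/2,np.linalg.norm(b-a),np.arctan2(*(b-a)[1::-1]))
a,b=ray("top",c(117,430),.08),ray("top",c(276,435),.08);print("handle",a,b,(a+b)/2,np.linalg.norm(b-a))
a,b=ray("scene",g(265,95),.174),ray("scene",g(368,63),.174);print("grip scene",a,b,(a+b)/2,np.linalg.norm(b-a))
print("flange",ray("top",c(206,243),.113), ray("scene",g(48,240),.08),ray("scene",g(170,350),.08))
plan([.6,0,.28],yw)
E
```

```text
[0.818  0.0693 0.11  ]
[ 0.8113 -0.1513  0.11  ]
[ 0.5853 -0.1383  0.11  ]
[0.5959 0.0776 0.11  ]
centre [ 0.70261822 -0.03567795  0.11      ] depth 0.2243182095903938 width 0.21841649598695223 yaw -0.04729940137546708 -0.03937528978705984
lock from box [ 0.67265177 -0.0342595   0.11      ]
grip [ 0.64112228 -0.03432546  0.174     ] [ 0.70451336 -0.03275399  0.174     ] [ 0.67281782 -0.03353973  0.174     ] 0.06341055077252203 0.02478510484072612
handle [0.55066959 0.02566397 0.08      ] [ 0.54778077 -0.08221355  0.08      ] [ 0.54922518 -0.02827479  0.08      ] 0.10791619458900371
grip scene [ 0.63923431 -0.0365029   0.174     ] [ 0.70643151 -0.03544648  0.174     ] [ 0.67283291 -0.03597469  0.174     ] 0.06720550955554332
flange [ 0.67312916 -0.03418174  0.113     ] [0.55780867 0.03546905 0.08      ] [ 0.55358543 -0.08190898  0.08      ]
tool yaw 2.7978386157825583 shift units [-18.83 -14.08  -1.92] turn units (tool z, +) 20.38 z axis [-0.    -0.001 -1.   ]
```

The top crop shows the key on the lock, with its wing at crop (204,172)-(206,268). It is larger than the small grey key at (465,200), and the brown key is at (473,388). Box depth and width come out at 224/218 mm and wing length at 63–67 mm, so the calibration agrees. I'll swing clear of the rack, then go to the key.

```bash
python3 -m crank '[[[-0.88,-0.96,0],0],[[-0.88,-0.96,0],0],[[-0.88,-0.96,0],0],[[-0.88,-0.96,0],0],[[-0.88,-0.96,0],0],[[-0.88,-0.96,0],0],[[-0.88,-0.96,0],0],[[-0.88,-0.96,0],0],[[-1,-1,0],0],[[-1,-1,0],0],[[-1,-1,0],0],[[-1,-1,0],0]]' 0.6 10
python3 -c "
from h import *
plan([.673,-.034,.22],3.16); print(sensors.read_state()['joint_positions'].round(2))"
```

```text
time: 1.6
ee_pos: [0.4046, 0.1455, 0.2224]
eef_rot: [0.171, 0.985, 0.0, -0.0]
ft_force: [0.2, -0.4, -0.5]
width: 0.0525
grip_force: 0.0
tool yaw 2.7978069900722264 shift units [-10.44  -2.62   0.08] turn units (tool z, +) -2.59 z axis [-0.  0. -1.]
[-0.79 -0.13  0.32  1.95  0.04  1.31  0.74]
```

```bash
python3 -m crank '[[[-0.95,-0.24,0],0],[[-0.95,-0.24,0],0],[[-0.95,-0.24,0],0],[[-0.95,-0.24,0],0],[[-0.95,-0.24,0],0],[[-0.95,-0.24,0],0],[[-0.95,-0.24,0],0],[[-0.95,-0.24,0],0],[[-0.95,-0.24,0],0],[[-0.95,-0.24,0],0],[[-0.95,-0.24,0],0]]'
python3 -m crank '[[[0,0,0],-0.9],[[0,0,0],-0.9],[[0,0,0],-0.8],[[0,0,0],0]]'
python3 -c "
from h import *
plan([.673,-.034,.145],3.16); print(sensors.read_state()['joint_positions'].round(2))
cv2.imwrite('pics/w1.png',vision.camera('wrist')[:,:,::-1])"
```

```text
time: 2.98
ee_pos: [0.6734, -0.0337, 0.222]
eef_rot: [0.171, 0.985, -0.0, -0.0]
ft_force: [-0.4, 0.0, -0.3]
width: 0.0524
grip_force: 0.0
time: 3.48
ee_pos: [0.6726, -0.0333, 0.2221]
eef_rot: [-0.009, 1.0, 0.0, -0.0]
ft_force: [0.1, 1.1, 0.1]
width: 0.0523
grip_force: 0.0
tool yaw -3.123096947660226 shift units [-0.01 -0.02  2.57] turn units (tool z, +) 0.0 z axis [-0.001  0.    -1.   ]
[-0.36  0.47  0.49  1.34 -0.22  1.39  1.71]
```

View pics/w1.png

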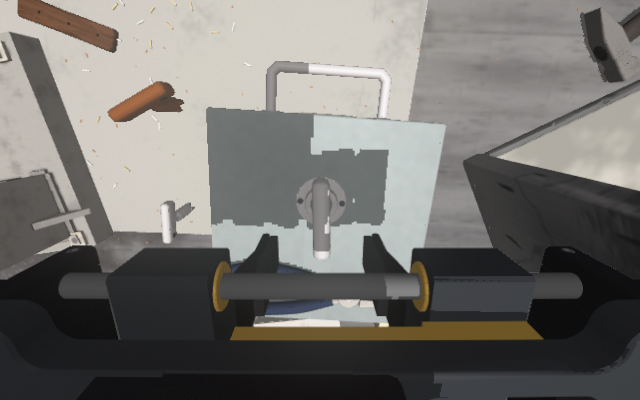

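The wrist view shows the key's wing from about (321,180) to (322,256), centred between the fingers and along tool x, so yaw and y look right. The handle bar runs from (275,67) to (385,73). I'll check by ray and descend.

```bash
python3 -c "
from h import *
T=toolT(sensors.read_state())
for q,z in(((321,180),.174),((322,256),.174),((275,68),.08),((385,73),.08),((321,200),.122)):print(ray('wrist',q,z,T).round(4))"
python3 -m crank '[[[0,0,0.5],0],[[0,0,0.5],0],[[0,0,0.5],0],[[0,0,0.5],0],[[0,0,0.5],0],[[0,0,0],0]]'
python3 -m crank '[[[0,0,0],0],[[0,0,0],0],[[0,0,0],0],[[0,0,0],0],[[0,0,0],0]]' 0 15
```

```text
[ 0.6405 -0.0326  0.174 ]
[ 0.7036 -0.0306  0.174 ]
[ 0.5509 -0.0788  0.08  ]
[0.5535 0.0286 0.08  ]
[ 0.6715 -0.0319  0.122 ]
time: 4.28
ee_pos: [0.6721, -0.0332, 0.1459]
eef_rot: [-0.01, 1.0, 0.0, -0.001]
ft_force: [-0.4, -0.8, 0.4]
width: 0.0522
grip_force: 0.0
time: 4.9
ee_pos: [0.6729, -0.0334, 0.1476]
eef_rot: [-0.01, 1.0, -0.0, 0.0]
ft_force: [0.5, -0.2, 0.7]
width: 0.014
grip_force: 15.0
```

```bash
python3 -m crank '[[[0,0,0.05],0],[[0,0,0.05],0],[[0,0,0],0]]'; python3 -m crank '[[[0,0,0],0.6],[[0,0,0],0.6],[[0,0,0],0]]'
```

```text
time: 5.28
ee_pos: [0.674, -0.0334, 0.1469]
eef_rot: [-0.01, 1.0, 0.0, 0.002]
ft_force: [-2.0, 0.6, 13.1]
width: 0.0135
grip_force: 15.0
time: 5.65
ee_pos: [0.6745, -0.0334, 0.1471]
eef_rot: [0.075, 0.997, 0.0, 0.002]
ft_force: [-1.5, 0.5, 13.0]
width: 0.014
grip_force: 15.0
```

```bash
python3 -m crank '[[[0,0,-0.03],0.5],[[0,0,0],0.5],[[0,0,0],0]]';python3 -m crank '[[[0,0,0],0.5],[[0,0,0],0.5],[[0,0,0],0]]'
```

```text
time: 6.02
ee_pos: [0.6741, -0.0333, 0.1472]
eef_rot: [0.144, 0.99, 0.0, 0.002]
ft_force: [1.6, -0.6, 9.2]
width: 0.0138
grip_force: 15.0
time: 6.4
ee_pos: [0.674, -0.0334, 0.1471]
eef_rot: [0.213, 0.977, 0.0, 0.002]
ft_force: [-0.6, -1.3, 9.2]
width: 0.0138
grip_force: 15.0
```

```bash
python3 -m crank '[[[0,0,0],0.5],[[0,0,0],0.5],[[0,0,0],0]]';python3 -m crank '[[[0,0,0],0.5],[[0,0,0],0.5],[[0,0,0],0]]'; python3 -m crank '[[[0,0,0],0.5],[[0,0,0],0.5],[[0,0,0],0]]'
```

```text
time: 6.78
ee_pos: [0.674, -0.0334, 0.147]
eef_rot: [0.28, 0.96, 0.0, 0.002]
ft_force: [0.6, -0.2, 7.3]
width: 0.0139
grip_force: 15.0
time: 7.15
ee_pos: [0.6738, -0.0334, 0.1465]
eef_rot: [0.347, 0.938, 0.0, 0.001]
ft_force: [1.4, 0.3, 4.9]
width: 0.0138
grip_force: 15.0
time: 7.52
ee_pos: [0.673, -0.033, 0.1453]
eef_rot: [0.41, 0.912, 0.0, 0.0]
ft_force: [1.0, 0.7, -0.4]
width: 0.0144
grip_force: 15.0
```

```bash
python3 -m crank '[[[0,0,0.06],0],[[0,0,0.06],0],[[0,0,0],0]]'
```

```text
time: 7.9
ee_pos: [0.673, -0.0329, 0.1416]
eef_rot: [0.41, 0.912, 0.0, 0.0]
ft_force: [3.3, 2.2, -1.9]
width: 0.0139
grip_force: 15.0
```

```bash
python3 -m crank '[[[0,0,0.08],0],[[0,0,0.08],0],[[0,0,0.06],0],[[0,0,0],0]]'; python3 -c "
from h import *
print(sensors.read_state()['torque'])"
```

```text
time: 8.4
ee_pos: [0.6731, -0.0331, 0.1355]
eef_rot: [0.411, 0.912, 0.0, 0.0]
ft_force: [4.3, 2.4, 2.6]
width: 0.0142
grip_force: 15.1
[ 0.84927468 -0.9474453  -0.0381093 ]
```

```bash
python3 -m crank '[[[0,0,0],0],[[0,0,0],0.4],[[0,0,0],0.6],[[0,0,0],0.6],[[0,0,0],0.6],[[0,0,0],0]]' - 30;  python3 -c "
from h import *
s=sensors.read_state();print(s['torque'],s['joint_positions'].round(2))"
```

```text
time: 9.15
ee_pos: [0.6734, -0.033, 0.1356]
eef_rot: [0.546, 0.838, 0.0, 0.001]
ft_force: [4.7, 2.5, 1.6]
width: 0.0136
grip_force: 30.0
[ 0.62316472 -1.34383949 -0.01466799] [-0.5   0.57  0.7   1.46 -0.38  1.25  0.65]
```

```bash
python3 -m crank '[[[0,0,0],0.6],[[0,0,0],0.6],[[0,0,0],0.6]]';  python3 -c "
from h import *
s=sensors.read_state();print(s['torque'],s['joint_positions'].round(2))
cv2.imwrite('pics/s2.png',cv2.resize(vision.camera('scene')[140:270,285:445,::-1],None,fx=4,fy=4,interpolation=2))"
```

```text
time: 9.52
ee_pos: [0.6736, -0.0328, 0.1356]
eef_rot: [0.647, 0.763, 0.001, 0.001]
ft_force: [5.1, 3.8, 2.0]
width: 0.0139
grip_force: 30.1
[ 0.85974732 -1.66809269  0.15636757] [-0.54  0.59  0.75  1.46 -0.41  1.25  0.42]
```

View pics/s2.png

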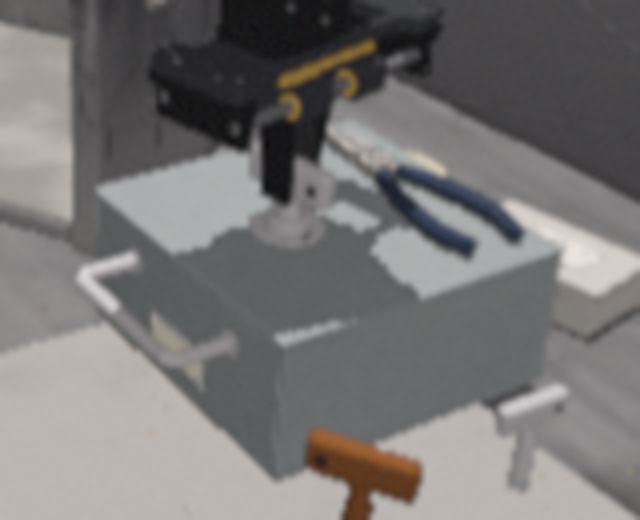

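The view shows the key seated lower, with its wing just over the rim at crop (290,200), and the torque reads 0.15 N m. It has caught and the cam is turning, so I'll continue.

```bash
python3 -m crank '[[[0,0,0],0.7],[[0,0,0],0.7],[[0,0,0],0.7],[[0,0,0],0.7]]';  python3 -c "
from h import *
s=sensors.read_state();print(s['torque'])";  python3 -m crank '[[[0,0,0],0.7],[[0,0,0],0.7],[[0,0,0],0.7],[[0,0,0],0.7]]';  python3 -c "
from h import *
s=sensors.read_state();print(s['torque'])";python3 -m crank '[[[0,0,0],0.7],[[0,0,0],0.7],[[0,0,0],0.7]]';  python3 -c "
from h import *
s=sensors.read_state();print(s['torque']);plan([0,0,0],0)"
```

```text
time: 10.07
ee_pos: [0.6737, -0.0328, 0.1356]
eef_rot: [0.783, 0.622, 0.001, 0.0]
ft_force: [7.6, 2.9, 0.8]
width: 0.0133
grip_force: 30.1
[ 0.78130645 -1.79409987  0.14241398]
time: 10.58
ee_pos: [0.6739, -0.0328, 0.1357]
eef_rot: [0.889, 0.458, 0.001, 0.0]
ft_force: [6.6, 3.2, 0.5]
width: 0.0137
grip_force: 30.0
[ 0.69738215 -1.88756781  0.1675111 ]
time: 10.95
ee_pos: [0.6739, -0.0329, 0.1357]
eef_rot: [0.946, 0.324, 0.001, 0.0]
ft_force: [6.8, 2.3, 1.1]
width: 0.0138
grip_force: 30.0
[ 0.60364032 -1.73378871  0.20658856]
tool yaw 0.6591738350874258 shift units [-17.09 -14.63   4.47] turn units (tool z, +) 4.72 z axis [ 0.002  0.    -1.   ]
```

```bash
python3 -m crank '[[[0,0,0],0],[[0,0,0],0],[[0,0,0],0],[[0,0,-0.3],0],[[0,0,-0.6],0],[[0,0,-0.9],0],[[0,0,-0.9],0],[[0,0,0],0]]' 0.5 10;  python3 -c "
from h import *
s=sensors.read_state();print(s['torque'],s['joint_positions'].round(2));plan([0.573,-.027,s['ee_pos'][2]],-.045)
cv2.imwrite('pics/w3.png',vision.camera('wrist')[:,:,::-1])"
```

```text
time: 11.95
ee_pos: [0.6739, -0.034, 0.2198]
eef_rot: [0.946, 0.325, 0.002, 0.001]
ft_force: [0.3, -0.4, -0.4]
width: 0.0436
grip_force: 0.0
[-0.19118184  0.14688211  0.01485296] [-0.67  0.62  1.02  1.36 -0.53  1.44 -0.58]
tool yaw 0.6613947509053152 shift units [-2.51 -2.25 -0.02] turn units (tool z, +) 5.06 z axis [ 0.005 -0.    -1.   ]
```

View pics/w3.png

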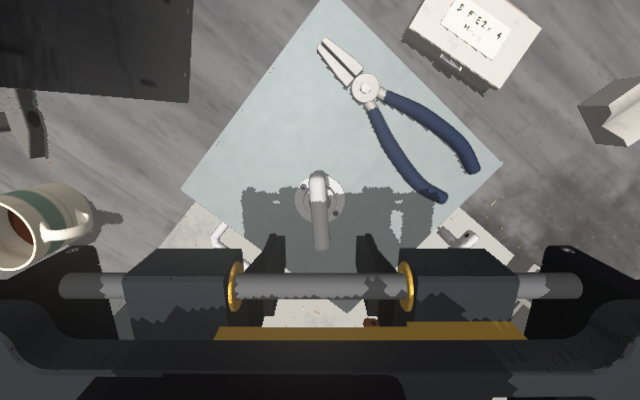

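The key stands seated and upright at (320,205). Pliers and mug are undisturbed. Next: shut the fingers, move in behind the handle bar, and square up to the box.

```bash
python3 -m crank '[[[-0.82,-0.75,0],0],[[-0.83,-0.75,0],0],[[-0.83,-0.75,0],0],[[0,0,0],1],[[0,0,0],1],[[0,0,0],1],[[0,0,0],1],[[0,0,0],1],[[0,0,0],0]]' 0 10;  python3 -c "
from h import *
s=sensors.read_state();plan([0.574,-.028,.062],-.045,s)
T=toolT(s);print(s['joint_positions'].round(2))"
```

```text
time: 13.12
ee_pos: [0.5723, -0.0257, 0.2158]
eef_rot: [1.0, -0.018, -0.0, 0.0]
ft_force: [-0.2, 0.4, 0.4]
width: 0.0006
grip_force: 0.0
tool yaw -0.03579932838105714 shift units [0.06 0.07 5.13] turn units (tool z, +) 0.07 z axis [-0.001 -0.    -1.   ]
[-1.    0.47  1.28  1.66 -0.46  1.36 -1.26]
```

Joint 3 is near its limit at 1.28 of 1.34, so I'll turn the tool half a turn back to the equivalent orientation.

```bash
python3 -m crank '[[[0,0,0],-1],[[0,0,0],-1],[[0,0,0],-1],[[0,0,0],-1],[[0,0,0],-1],[[0,0,0],-1],[[0,0,0],-1],[[0,0,0],-1],[[0,0,0],-1],[[0,0,0],-1],[[0,0,0],-1],[[0,0,0],-1]]'; python3 -m crank '[[[0,0,0],-1],[[0,0,0],-1],[[0,0,0],-1],[[0,0,0],-1],[[0,0,0],-1],[[0,0,0],-1],[[0,0,0],-1],[[0,0,0],-1],[[0,0,0],-1],[[0,0,0],-1],[[0,0,0],-0.4],[[0,0,0],0]]';  python3 -c "
from h import *
s=sensors.read_state();plan([0.574,-.028,.062],np.pi-.045,s)
T=toolT(s);print(s['joint_positions'].round(2))"
```

```text
time: 14.62
ee_pos: [0.5724, -0.0258, 0.2161]
eef_rot: [0.68, 0.734, -0.0, -0.0]
ft_force: [-0.2, -0.6, -0.1]
width: 0.0004
grip_force: 0.0
time: 16.12
ee_pos: [0.5725, -0.0259, 0.2162]
eef_rot: [0.024, 1.0, 0.0, -0.0]
ft_force: [-0.2, 0.6, 0.1]
width: 0.0006
grip_force: 0.0
tool yaw 3.0932363219776775 shift units [-0.05 -0.07  5.14] turn units (tool z, +) -0.02 z axis [-0.  0. -1.]
[-0.61  0.25  0.68  1.64 -0.16  1.31  1.62]
```

Joint 3 is well inside its range now. I'll lower behind the bar, watching the force.

```bash
python3 -m crank '[[[-0.05,-0.07,0.9],0],[[0,0,0.9],0],[[0,0,0.9],0],[[0,0,0.5],0],[[0,0,0],0]]'; python3 -m crank '[[[0,0,0.5],0],[[0,0,0.5],0],[[0,0,0.5],0],[[0,0,0.45],0],[[0,0,0],0]]'; python3 -m crank '[[[0.3,0,0],0],[[0.2,0,0],0],[[0.2,0,0],0],[[0,0,0],0]]'
```

```text
time: 16.75
ee_pos: [0.5736, -0.0279, 0.1196]
eef_rot: [0.025, 1.0, -0.0, -0.001]
ft_force: [0.0, -1.0, 0.0]
width: 0.0002
grip_force: 0.0
time: 17.38
ee_pos: [0.5733, -0.028, 0.0604]
eef_rot: [0.025, 1.0, -0.0, -0.001]
ft_force: [0.6, -0.6, 0.4]
width: 0.0003
grip_force: 0.0
time: 17.88
ee_pos: [0.5526, -0.0267, 0.062]
eef_rot: [0.025, 1.0, 0.0, -0.0]
ft_force: [-0.2, 0.7, -0.9]
width: 0.0006
grip_force: 0.0
```

```bash
python3 -m crank '[[[0.2,0,0],0],[[0.2,0,0],0]]';python3 -c "
from h import *
cv2.imwrite('pics/s4.png',cv2.resize(vision.camera('scene')[140:270,285:445,::-1],None,fx=4,fy=4,interpolation=2))"
```

```text
time: 18.12
ee_pos: [0.5411, -0.0261, 0.0619]
eef_rot: [0.025, 1.0, 0.0, 0.0]
ft_force: [3.1, -0.3, 0.5]
width: 0.0007
grip_force: 1.4
```

View pics/s4.png

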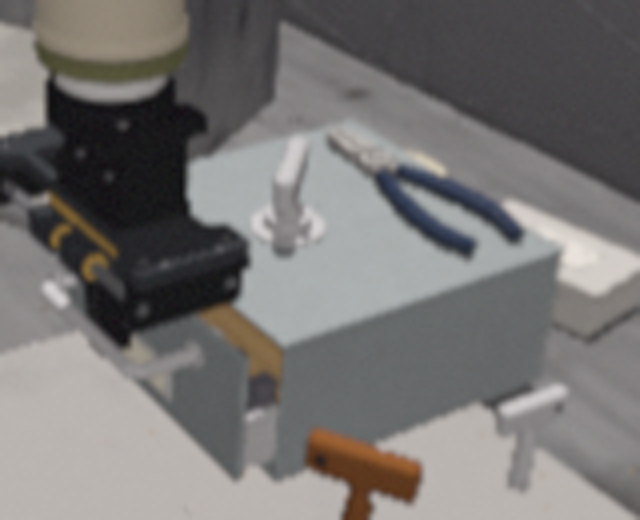

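The drawer is unlocked and sliding, about 25 mm out. The gap shows at crop (260,400), and the key still stands in the lock. I'll keep pulling, slowing toward the stop.

```bash
python3 -m crank '[[[0.35,0,0],0],[[0.35,0,0],0],[[0.35,0,0],0],[[0.35,0,0],0],[[0.35,0,0],0],[[0.35,0,0],0],[[0.1,0,0],0]]';python3 -m crank '[[[0.1,0,0],0],[[0.1,0,0],0],[[0.1,0,0],0]]';python3 -m crank '[[[0.1,0,0],0],[[0.1,0,0],0]]'; python3 -c "
from h import *
print(sensors.read_state()['joint_positions'].round(2))"
```

```text
time: 19.05
ee_pos: [0.4743, -0.0229, 0.0617]
eef_rot: [0.025, 1.0, 0.0, -0.0]
ft_force: [2.3, -1.9, -0.3]
width: 0.0004
grip_force: 1.3
time: 19.42
ee_pos: [0.4665, -0.0226, 0.0618]
eef_rot: [0.025, 1.0, -0.0, 0.0]
ft_force: [11.1, -2.6, -5.2]
width: 0.0009
grip_force: 6.0
time: 19.68
ee_pos: [0.466, -0.0225, 0.063]
eef_rot: [0.025, 1.0, -0.0, 0.007]
ft_force: [35.4, -3.7, -26.8]
width: 0.0004
grip_force: 17.6
[-0.67  0.15  0.67  2.09 -0.11  0.93  1.58]
```

The stop is reached, with the force rising to 35 N. I'll back off clear of the bar and lift out.

```bash
python3 -m crank '[[[-0.25,0,0],0],[[-0.25,0,0],0],[[0,0,0],0]]';python3 -m crank '[[[0,0,-0.4],0],[[0,0,-0.8],0],[[0,0,-0.9],0],[[0,0,-0.9],0],[[0,0,-0.9],0],[[0,0,-0.9],0],[[0,0,0],0],[[0,0,0],0]]'; python3 -c "
from h import *
a=vision.camera('scene')[140:270,285:445,::-1];b=vision.camera('top')[90:220,275:415,::-1]
cv2.imwrite('pics/s5.png',np.hstack([cv2.resize(x,None,fx=2.6,fy=2.6,interpolation=2) for x in(a,b)]))
print(sensors.read_state()['ft_force'])"
```

```text
time: 20.05
ee_pos: [0.475, -0.023, 0.0614]
eef_rot: [0.025, 1.0, -0.0, -0.001]
ft_force: [0.2, 0.3, 0.2]
width: 0.0007
grip_force: 0.0
time: 21.05
ee_pos: [0.4747, -0.023, 0.2055]
eef_rot: [0.025, 1.0, 0.0, -0.0]
ft_force: [-0.2, -0.0, -0.9]
width: 0.0001
grip_force: 0.0
[ 0.03020787 -0.16812092  0.00063318]
```

View pics/s5.png

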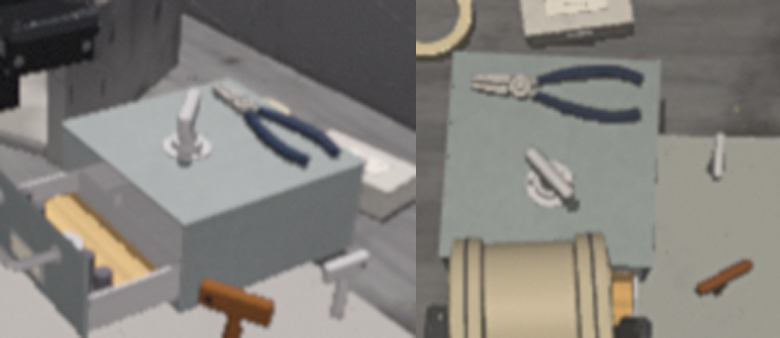

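The drawer is fully open, with the dies visible at (100,240). The key is upright in the lock at (185,130), the pliers are undisturbed, and the robot is clear of everything. I'm handing the job in.

```bash
python3 -c "
from bench import r
print(r.close_job())"
```

```text
the job is handed in; nothing more can be done
None
```

I handed the job in at about 21 s: the key caught and was turned a quarter turn clockwise, the drawer is pulled out to its stop, the key still stands in the lock, and the things in view round the box look undisturbed (mug, screwdriver and wooden scale not rechecked at the end).

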